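# Turn the stone bowl up on the display pad

### The arm

A 7-joint arm with a two-finger parallel gripper is mounted at the origin on the work surface. World frame = base frame: x ahead of the robot, y to its left, z up, the work surface at z = 0. Lengths are in mm, angles in rad, forces in N, time in s.
With the tool pointing down it reaches from about 400 to 900 mm from the base axis. Payload 5.5 kg.
Tool frame: the origin (TCP) lies midway between the tips of the shut fingers; the grasp point (between the pads) lies 19 mm behind it (r.grasp_offset is the distance from the TCP to the grasp point, in mm); z points along the fingers, y is the line along which they close (so a half turn about z gives the same grasp; the last joint's range is limited). The gripper opens to 92 mm and grips with 3 to 60 N. Pads are 19 mm wide; open, the fingers measure 130 mm over their backs; the gripper's body (75 mm by 190 mm) begins 47 mm behind the grasp point.
Start: joints at [-0.86, 0.501, -0.427, 1.55, 0.221, 1.138, -0.21], TCP at [281.403, 585.928, 226.729] pointing down, gripper open.
Joint ranges: [-2.88, 2.88], [-0.31, 2.03], [-1.54, 1.56], [0.2, 2.42], [-1.41, 4.55], [0.19, 2.02], [-2.57, 2.57]. Speed limits (rad/s): [2.57, 2.57, 3.14, 3.14, 3.14, 3.14, 3.14].

### API

Orientations are given as a rotation vector (axis times angle).
In Python, from plant import sensors, eyes, r, finder gives the robot as it stands. The module is installed in compiled form; this text tells all that it offers.
- The arm moves only by the shell command python3 -m creep 'ROWS' [FORCE]. ROWS is a JSON list of rows, 1 to 10 of them, each of 7 numbers: a rotation vector rx, ry, rz in rad, then dx, dy, dz in mm, then the opening from 0.0 (shut) to 1.0 (fully open); each row is the pose to reach, as a shift and turn from the pose commanded when the command began, along the tool's axes at that moment; what a row does not reach only later rows make up. A row lasts 1/12 s, in which the tool goes at most 41.7 mm and 0.125 rad, less where a joint would pass 70% of its speed; a pose out of reach is approached as far as the arm can. The fingers move at their own pace and stop on an object; FORCE is the grip in N (left out, the last holds). Time passes only in rows, so rows that do not move let the fingers close. It prints the time, the measured TCP pose, the force, the opening and the grip force at its end.
- sensors.state(): the state, without advancing time (a new reading comes with each control period).
- eyes.grab_frame(name): name is "scene" or "top"; returns a dict with "frame" (384x512x3 uint8, blue, green, red), "depth" (384x512 float32, mm along the optical axis (not along the pixel's ray), 0 where there is no reading), "mtx" (3x3 intrinsics, pixels), "rvec" (rotation vector, rad) and "tvec" (3), from world to camera coordinates, as OpenCV has them. Camera axes: x right, y down, z forward; pixel columns grow to the right and rows downward; lengths in mm; the calibration is good to about 2 mm. A picture is of the moment at which its call begins.
- r.job_done(): hands the job in; it is judged then, once.
Trained networks look in a picture, given as the dict that the camera call returned (one of the last four; its "shot" number tells which), for a name from the list of things; names that differ only in an ending like _2 or _b are one class to them, and where a whole thing is asked for, a point or a joint stands for the part that bears it (a point fixed in the world has none). Each returns a list of dicts, best first, with "conf" (0 to 1); they miss things now and then, are a little off and sometimes report something else, mostly with a low value. They report only what shows in the picture. A call takes as long as a camera call. They do not tell look-alikes from the thing itself.
- finder.boxes_of(query, picture): "extent" ([centre column, centre row, width, height] in pixels, round what is visible of it).
- finder.outline_of(query, picture): "mask" (384x512 bool, what is visible of it) and "extent" ([centre column, centre row, width, height] in pixels, round what is visible of it).
- finder.pinpoint(query, picture): "location" ([column, row] in pixels: a listed point, or the origin of a listed thing).
The state is a dict: "t": time; "joints": joint angles; "qvel": joint speeds; "tau": joint torques, N m; "ee_pos": TCP position; "orientation": TCP orientation; "force": force on the tool from outside, world axes, zero at the start; "torque": the same for the moment, N m; "width": opening from 0.0 (shut) to 1.0 (fully open); "grasp_force": force on a finger pad.
Only numpy, scipy, OpenCV 4.12 (cv2) and the standard library are available. Lean on these libraries where they do the work, as an engineer would, in place of code of your own. Each camera call takes 0.05 s, during which the arm holds its last target. There are 200 camera calls.

### The job

Two footed stoneware bowls were left standing mouth-down on the crystal seller's bench. Set the smaller one mouth-up on the black display pad, standing on its foot, so it can be filled with stones for the camera; lower it down to the pad before letting go rather than dropping it. Leave the larger bowl where it stands, mouth-down.

Things in the scene. Friction and masses are not known exactly. Their poses are not given: they have to be found in the camera images.
- bowl: Smaller of two like grey stoneware bowls, 0.25 kg, mouth-down at first. 50 mm high, 110 mm over the rim. Its foot, a solid straight round stub 50 mm wide, 14 mm tall, is then on top. Radius 38 mm at 16 mm from the foot's face, 46 at 23, 52 at 35. Mass centre 20 mm from that face. Origin: centre of foot's face; z along the axis to the mouth (down at first).
- bowl_rim (a point): Centre of the smaller bowl's mouth, in the rim's plane, 50 mm from the origin along its z. The bowl cannot rest on its side: let go with its rim on the pad and its axis turned some 70 degrees or more from mouth-down, it rolls on by itself until it stands on its foot, the foot landing some 60 mm beyond the rim's contact point and up to 50 mm to a side.
- large_bowl: The larger grey stoneware bowl, same shape, 137 mm across the rim, 62 mm high, foot 62 mm in diameter; mouth-down on the bench. Origin: centre of the foot's face; z along the axis from foot to mouth (straight down). To be left alone.
- pad: Square flat black display pad, 220 x 220 mm, 6 mm thick, fixed to the bench. Origin: centre of its underside; x and y along its sides, z up, its top at 6 mm.
Things that resemble listed ones, but are neither listed nor needed, are in the scene too. Leave any yellow look-alike of the bowl alone.

How it is judged:
By the outcome, as a careful person would: the job done as asked, in the order asked, and still so for the second after the job is handed in, with the robot touching nothing.
It also fails if it takes over 38 s, if anything falls off the work surface, if the arm or the gripper's body presses on something with over 40 N, if the wrist force passes 120 N, or if a joint passes its speed limit or range.

## Working session

There is one attempt and no reset: what is moved stays moved. The work goes in short steps, Python scripts to look and compute and a shell command to move; the robot and the scene stay as the last step left them, time stands still between calls to the robot, and variables do not carry over. Pictures are saved under pics/ and viewed, at most 10 in all, crops included, and the job is handed in when it is done.

```bash
mkdir -p pics; cat > h.py <<'E'
import numpy as np, cv2
from plant import sensors, eyes, r, finder
def pts(p):
    d=p["depth"]; K=np.array(p["mtx"]); R=cv2.Rodrigues(np.array(p["rvec"],float))[0]; t=np.array(p["tvec"],float).ravel()
    v,u=np.mgrid[:384,:512]
    c=np.stack([(u-K[0,2])/K[0,0]*d,(v-K[1,2])/K[1,1]*d,d],-1)
    w=(c-t)@R
    w[d==0]=np.nan
    return w
E
python3 - <<'E'
from h import *
ps=[eyes.grab_frame(n) for n in("scene","top")]
cv2.imwrite("pics/a.png",np.vstack([p["frame"] for p in ps])[:, :] if 0 else cv2.resize(np.hstack([p["frame"] for p in ps]),(800,300)))
for p in ps:
    w=pts(p)
    R=cv2.Rodrigues(np.array(p["rvec"],float))[0]; print("cam",-R.T@np.ravel(p["tvec"]))
    for q in("bowl","large_bowl","pad"):
        for o in finder.outline_of(q,p)[:4]:
            m=w[o["mask"]]; m=m[~np.isnan(m[:,0])]
            bgr=p["frame"][o["mask"]].mean(0).round()
            print(q,round(o["conf"],2),np.round(o["extent"]),bgr,np.round(np.percentile(m,[2,50,98],axis=0)).tolist())
s=sensors.state();print(s)
E
```

```text
cam [ 978.22986088 -433.29600087 1090.11716152]
bowl 0.88 [261. 129.  30.  25.] [ 0. 79. 98.] [[248.0, 293.0, 4.0], [298.0, 325.0, 31.0], [332.0, 370.0, 52.0]]
bowl 0.88 [286. 101.  32.  25.] [  3. 163. 190.] [[221.0, 440.0, 1.0], [272.0, 472.0, 30.0], [306.0, 522.0, 53.0]]
bowl 0.85 [293. 171.  37.  28.] [74. 83. 87.] [[440.0, 226.0, 2.0], [492.0, 259.0, 30.0], [529.0, 313.0, 51.0]]
large_bowl 0.69 [247. 214.  51.  46.] [75. 85. 89.] [[431.0, -2.0, -1.0], [498.0, 47.0, 39.0], [546.0, 116.0, 65.0]]
pad 0.84 [166. 313. 119. 120.] [12. 12. 12.] [[405.0, -386.0, 0.0], [519.0, -282.0, 5.0], [621.0, -169.0, 9.0]]
cam [ 322.67744921  100.2128334  1433.54120229]
bowl 0.94 [194. 202.  38.  39.] [ 93. 111. 120.] [[427.0, 227.0, 6.0], [472.0, 271.0, 31.0], [522.0, 321.0, 53.0]]
bowl 0.65 [170. 268.  38.  39.] [  1.  94. 111.] [[235.0, 294.0, 7.0], [282.0, 337.0, 32.0], [329.0, 387.0, 53.0]]
bowl 0.61 [314. 127.  42.  39.] [  2. 161. 188.] [[639.0, -124.0, 2.0], [680.0, -75.0, 31.0], [730.0, -31.0, 53.0]]
bowl 0.59 [118. 283.  42.  39.] [  6. 179. 201.] [[204.0, 439.0, -1.0], [254.0, 481.0, 31.
[... 242 characters left out ...]
 -169.0, 11.0]]
{'t': 0.4, 'joints': array([-0.85979154,  0.50105085, -0.42695264,  1.5505152 ,  0.22076404,
        1.13828449, -0.21030867]), 'qvel': array([ 0.00131576, -0.00162223,  0.00058275, -0.00205524, -0.0002638 ,
        0.00248859, -0.00048943]), 'tau': array([ 4.56757232e-03, -5.65768683e+01, -5.80055147e+00, -2.79047889e+01,
       -6.67203544e-02,  2.42332957e-02,  9.90654189e-05]), 'ee_pos': array([281.38292764, 585.84995186, 226.58176466]), 'orientation': array([-6.97539961e-01, -3.06304563e+00,  3.40073917e-04]), 'force': array([-0.44858703,  0.55386151, -0.68411012]), 'torque': array([-0.02384644, -0.00750513,  0.00167185]), 'grasp_force': 0.0, 'width': 0.9981947152495495}
```

View pics/a.png

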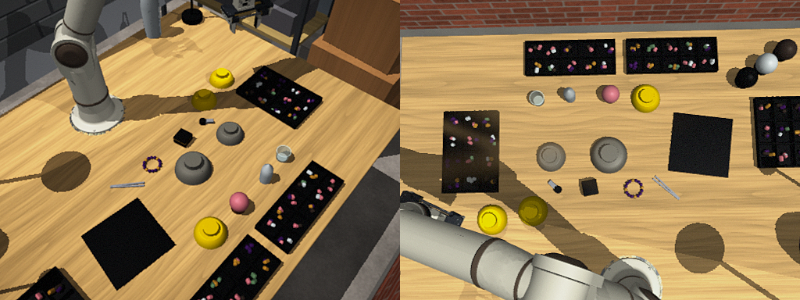

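```bash
python3 - <<'E'
from h import *
from scipy.optimize import least_squares
for n in("scene","top"):
    p=eyes.grab_frame(n);w=pts(p)
    for c0,zt,rr in(((480,272),50,25),((482,62),62,31)):
        d=np.hypot(w[...,0]-c0[0],w[...,1]-c0[1])
        # foot top
        m=w[(d<60)&(w[...,2]>zt-8)]
        print(n,"foot c",m.mean(0).round(1),(np.ptp(m[:,:2],axis=0)/2).round(1),np.median(m[:,2]).round(1),len(m))
    m=w[(abs(w[...,0]-510)<140)&(abs(w[...,1]+278)<140)&(p["frame"].max(2)<45)]
    b=cv2.minAreaRect(m[:,:2].astype(np.float32));print(b,np.median(m[:,2]))
    if n=="scene": a=cv2.resize(p["frame"][130:240,200:330],None,fx=4,fy=4)
    else: b2=cv2.resize(p["frame"][150:260,165:295],None,fx=3,fy=3)
b2=cv2.resize(b2,(280,440));cv2.imwrite("pics/b.png",np.hstack([a,b2]))
E
```

```text
scene foot c [479.4 275.   48.8] [25.8 23.8] 48.9 188
scene foot c [482.   62.   61.2] [31.6 31. ] 61.2 361
((509.0871276855469, -275.84326171875), (218.87362670898438, 225.09788513183594), 81.91764068603516) 4.844219908620225
top foot c [476.5 275.2  49.3] [23.9 24.4] 49.4 249
top foot c [479.4  62.4  61.4] [30.7 29.2] 61.4 394
((512.1442260742188, -276.7115478515625), (218.7722930908203, 218.0974578857422), 81.87841796875) 4.901372432361487
```

The frames show three yellow look-alikes (top-camera pixels (314,127), (118,283), (170,268)), the large grey bowl (267,198) and the small grey bowl (194,202). I choose the small grey one, which is at scene (293,171), and the crop will check it. Next I'll map the obstacles and identify the arm's kinematics.

View pics/b.png

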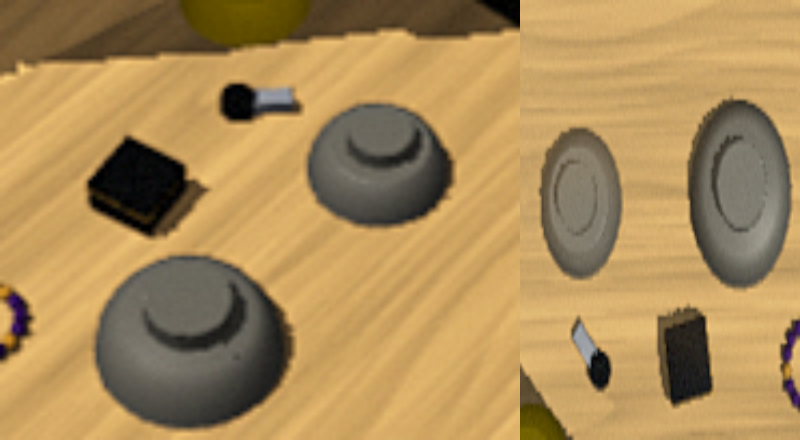

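```bash
python3 - <<'E'
from h import *
import itertools
from scipy.spatial.transform import Rotation as Ro
s=sensors.state();q=s["joints"];T=Ro.from_rotvec(s["orientation"])
res=[]
for s1,s2,s3,s4,s5,s6,s7 in itertools.product((1,-1),repeat=7):
    f=Ro.from_euler("ZYZYZYZ"[:3],[s1*q[0],s2*q[1],s3*q[2]])*Ro.from_euler("YZY",[s4*q[3],s5*q[4],s6*q[5]])*Ro.from_euler("z",s7*q[6])
    z=f.apply([0,0,1])
    for sg in(1,-1):
        res.append((np.linalg.norm(sg*z-T.apply([0,0,1])),sg,(s1,s2,s3,s4,s5,s6,s7),np.degrees((f.inv()*T).as_rotvec()).round(1)))
res.sort(key=lambda a:a[0])
for a in res[:8]:print(a)
print(T.as_matrix().round(3))
# height map
p=eyes.grab_frame("top");q2=eyes.grab_frame("scene")
H=np.zeros((26,32))
for w in(pts(p),pts(q2)):
    w=w.reshape(-1,3);w=w[~np.isnan(w[:,0])]
    i=((w[:,0]-200)//25).astype(int);j=((w[:,1]+200)//25).astype(int)
    k=(i>=0)&(i<26)&(j>=0)&(j<32)&(w[:,2]<300)
    np.maximum.at(H,(i[k],j[k]),w[k,2])
print("cols y from -200 step25; rows x from 200")
for i in range(26):print(200+25*i,' '.join('%3d'%v if v>7 else '  .' for v in H[i]))
E
```

```text
(np.float64(1.4982843286334862e-16), 1, (-1, 1, -1, 1, -1, 1, 1), array([  0. ,  -0. , 114.1]))
(np.float64(1.498315972740815e-16), 1, (-1, 1, -1, 1, -1, 1, -1), array([-0., -0., 90.]))
(np.float64(1.9817145536442073e-06), 1, (1, 1, 1, 1, 1, 1, 1), array([ -0. ,   0. , -38.7]))
(np.float64(1.981714553644214e-06), 1, (1, 1, 1, 1, 1, 1, -1), array([ -0. ,   0. , -62.8]))
(np.float64(8.756303226197055e-05), 1, (-1, -1, 1, -1, 1, -1, 1), array([ 0. ,  0. , 59.8]))
(np.float64(8.756303226197056e-05), 1, (-1, -1, 1, -1, 1, -1, -1), array([ 0. ,  0. , 35.7]))
(np.float64(8.90739778245151e-05), 1, (1, -1, -1, -1, -1, -1, -1), array([-0. ,  0. , -8.5]))
(np.float64(8.907397782451512e-05), 1, (1, -1, -1, -1, -1, -1, 1), array([-0. ,  0. , 15.6]))
[[-0.901  0.433 -0.   ]
 [ 0.433  0.901  0.   ]
 [ 0.    -0.    -1.   ]]
cols y from -200 step25; rows x from 200
200   .   .   8   .   .   .   8   .   .   .   8   .   7   8  10   .   .   7  10   7   .   7   7   .   .  19  40  38 298  27   .   .
225   7   .   7   .   7   .   .   .   .   .   .   .   .   .   .   .   .   .   8   8  34  37  39  28   .  32
[... 2492 characters left out ...]
   .   .   .   7   .   .   7   .   7   7
725   .   .   .  30  38  35  21   .   .  61  60   7   .   .   .   .   .   .   .   .   .   7   .   .   .   .   .   7   .   .   .   7
750   .   .   9   7   7   .   .   .   .   .   7   .   .   .   .   .   .   7   .   .   .   .   .   .   .   7   .   .   .   .   8   .
775  33  30  31  31  32  32  31  31   .  31  30  30  32  30  30  30  30  31  36  31  32  29  34   .   7   .   .   .   .   .   .   .
800  26  21  27  25  28  20  23  31   8  32  24  29  24  25  29  28  23  32  25  31  25  24  32   .   .   9   7   .   7   .   8   .
825  29  27  28  26  31  28  27  30   .  34  27  29  25  25  29  27  25  29  29  29  31  29  34   .   7   .   8   .   .   7   .   .
```

The crop shows the smaller grey bowl at scene (293,171), foot up. The dark block, the brush and the larger bowl are all clear of its +y side. The first move goes toward that side, tilting the tool, and also gives data to fit the arm model.

```bash
cat >> h.py <<'E'
import json,os
from scipy.spatial.transform import Rotation as Ro
def log():
    s=sensors.state(); open("log.jsonl","a").write(json.dumps([list(s["joints"]),list(s["ee_pos"]),list(s["orientation"])])+"\n"); return s
E
python3 -c "
from h import *
log()"
python3 -m creep '[[0.11,-0.05,0,-40,-14,0,1],[0.22,-0.1,0,-80,-28,0,1],[0.33,-0.15,0,-110,-40,0,1],[0.33,-0.15,0,-110,-40,0,1]]'
python3 -c "
from h import *
print(log()['joints'].round(3))"
python3 -m creep '[[0,0,0.12,0,0,-30,1],[0,0,0.24,0,0,-60,1],[0,0,0.35,0,0,-60,1]]'
python3 - <<'E'
from h import *
from scipy.optimize import least_squares
log()
D=[json.loads(l) for l in open("log.jsonl")]
def fk(q,L):
    R=Ro.identity();p=np.zeros(3)
    for i in range(7):
        R=R*Ro.from_euler("y" if i%2 else "z",(1 if i%2 else -1)*q[i])
        p=p+R.apply([L[2*i],0,L[2*i+1]])
    return p,R*Ro.from_euler("z",90,degrees=True)
for q,p,o in D: print(np.degrees((fk(q,np.zeros(14))[1].inv()*Ro.from_rotvec(o)).magnitude()).round(3),np.round(q,3),np.round(p))
for free in([1,5,9,13],[1,5,4,7,6,9,13,12],[1,5,4,6,9,12,13]):
    def f(x):
        L=np.zeros(14);L[free]=x
        return np.concatenate([fk(q,L)[0]-p for q,p,o in D])
    a=least_squares(f,np.full(len(free),100.));print(free,a.x.round(2),np.abs(a.fun).max())
E
```

```text
t: 0.93
ee_pos: [368.9, 497.9, 223.9]
orientation: [0.679, 2.937, -0.559]
force: [-0.3, -0.6, -0.4]
width: 0.999
grasp_force: 0.0
[-0.871  0.661 -0.328  1.339  0.335  1.533 -0.128]
t: 1.18
ee_pos: [363.7, 527.6, 287.8]
orientation: [1.16, 2.732, -0.491]
force: [-1.1, -0.0, 1.1]
width: 1.0
grasp_force: 0.0
0.0 [-0.86   0.501 -0.427  1.55   0.221  1.138 -0.21 ] [281. 586. 227.]
0.0 [-0.871  0.661 -0.328  1.339  0.335  1.533 -0.128] [369. 498. 224.]
0.0 [-0.942  0.638 -0.265  1.215  0.284  1.641 -0.442] [364. 528. 288.]
[1, 5, 9, 13] [284.86 610.33 417.07 411.45] 7.225054893067551
[1, 5, 4, 7, 6, 9, 13, 12] [ 275.41  592.65  -55.91 1106.39   -3.85 -643.74  402.01  -10.86] 2.5770540056439017
[1, 5, 4, 6, 9, 12, 13] [275.41 592.65 -55.91  -3.85 462.65 -10.86 402.01] 2.5770549916752543
```

```bash
cat >> h.py <<'E'
from scipy.optimize import least_squares
L4=[284.86,610.33,417.07,411.45]
LO=np.array([-2.88,-.31,-1.54,.2,-1.41,.19,-2.57]);HI=np.array([2.88,2.03,1.56,2.42,4.55,2.02,2.57])
def fk(q):
    R=Ro.identity();p=np.zeros(3)
    for i in range(7):
        R=R*Ro.from_euler("y" if i%2 else "z",(1 if i%2 else -1)*q[i])
        if i%2==0:p=p+R.apply([0,0,L4[i//2]])
    return p,R*Ro.from_euler("z",90,degrees=True)
def tool(head,down,flip=0):
    "tool z at heading head, 'down' deg below horizontal; y horizontal; flip=1: rolled half a turn"
    h,d=np.radians([head,down]); z=np.array([np.cos(h)*np.cos(d),np.sin(h)*np.cos(d),-np.sin(d)])
    y=np.array([-np.sin(h),np.cos(h),0])*(-1 if flip else 1)
    return Ro.from_matrix(np.stack([np.cross(y,z),y,z],1))
def ik(p,R,q0,w=0.02):
    def f(q):
        a,B=fk(q);return np.r_[(a-p)/100,3*(B.inv()*R).as_rotvec(),w*(q-q0)]
    s=least_squares(f,np.clip(q0,LO+.02,HI-.02),bounds=(LO+.01,HI-.01))
    a,B=fk(s.x);return s.x,np.linalg.norm(a-p),(B.inv()*R).magnitude()
E
python3 - <<'E'
from h import *
q0=sensors.state()["joints"]
C=np.array([478,275,49.])
for hd in(-90,-60,-120):
  for fl in(0,1):
    R=tool(hd,15,fl);z=R.apply([0,0,1]);q,e,a=ik(C+13*z,R,q0)
    qp,e2,a2=ik(C-80*z,R,q0)
    print(hd,fl,q.round(2),round(e,1),round(a,3),"pre",qp.round(2),round(e2,1))
    for h2 in(-90,-120,-150,-180):
        R2=tool(h2,28,1-fl);q2,e,a=ik(np.array([510,-276,23])+13*R2.apply([0,0,1]),R2,q)
        Rm=tool((hd+h2)/2,15,fl);qm,em,am=ik(np.array([520,0,250.]),Rm,q)
        if e<5 and a<.05:print("   place",h2,q2.round(2),"  mid",qm.round(2),round(em,1))
E
```

```text
-90 0 [-1.04  1.23  0.2   1.3   0.52  1.74 -1.1 ] 0.0 0.0 pre [-1.07  1.28  0.17  1.04  0.51  1.95 -1.03] 0.0
   place -90 [-0.16  0.98  0.02  2.14  1.41  1.07  1.6 ]   mid [-0.84  0.82  0.31  1.79  0.78  1.51 -1.  ] 0.0
   place -120 [ 0.12  1.06 -0.27  1.71  1.02  1.49  1.79]   mid [-0.74  0.9   0.34  1.58  0.64  1.68 -0.93] 0.0
   place -150 [ 0.32  1.19 -0.4   1.31  0.79  1.82  1.75]   mid [-0.63  0.97  0.36  1.39  0.51  1.86 -0.91] 0.0
   place -180 [ 0.44  1.28 -0.35  0.99  0.5   2.01  1.64]   mid [-0.57  1.06  0.52  1.21  0.33  2.01 -0.84] 0.0
-90 1 [-0.74  1.27 -0.43  1.3   0.84  2.01  1.7 ] 0.0 0.0 pre [-0.99  1.28 -0.02  1.04  0.62  2.01  2.01] 0.1
-60 0 [-1.21  1.12  0.13  1.72  0.85  1.4  -1.26] 0.0 0.0 pre [-1.3   1.12  0.11  1.58  0.77  1.55 -1.18] 0.0
   place -90 [-0.22  0.98  0.1   2.14  1.39  1.    1.61]   mid [-0.94  0.75  0.3   2.02  0.96  1.34 -1.11] 0.0
   place -120 [ 0.11  1.05 -0.25  1.71  1.01  1.47  1.8 ]   mid [-0.84  0.82  0.3   1.79  0.79  1.51 -1.01] 0.0
   place -150 [ 0.33  1.19 -0.43  1.31  0.81  1.83  1.74]   mid [-0.73  0.89  0.31  1.58  0.65  1.69
[... 320 characters left out ...]
.91  0.    2.01 -0.9 ] 36.7
   place -90 [-0.9   1.75  1.55  2.14 -1.24  0.65 -2.13]   mid [-0.95  0.99  0.74  1.58  0.46  1.53 -0.69] 0.0
   place -120 [-0.01  1.04 -0.05  1.71  0.91  1.35  1.89]   mid [-0.81  1.07  0.76  1.39  0.33  1.75 -0.66] 0.0
   place -150 [ 0.17  1.15 -0.09  1.31  0.62  1.69  1.91]   mid [-0.66  1.13  0.77  1.21  0.23  1.97 -0.67] 0.0
   place -180 [ 0.35  1.26 -0.11  0.99  0.36  1.96  1.77]   mid [-0.66  1.23  1.09  1.2   0.    2.01 -0.52] 22.3
-120 1 [-0.98  1.39  0.63  1.    0.01  2.01  2.22] 5.2 0.023 pre [-1.01  1.35  0.66  0.91  0.    2.01  2.24] 36.7
   place -90 [-0.9   1.75  1.55  2.14 -1.24  0.65  1.01]   mid [-0.94  0.99  0.72  1.58  0.46  1.54  2.44] 0.0
```

```bash
cat >> h.py <<'E'
def to(name,p,R,p0=None,R0=None):
    s=log(); p0=s["ee_pos"] if p0 is None else p0; R0=Ro.from_rotvec(s["orientation"]) if R0 is None else R0
    rv=(R0.inv()*R).as_rotvec(); d=R0.inv().apply(np.array(p)-p0)
    print(name,"rv",rv.round(3),"d",d.round(1),"rows",round(max(np.linalg.norm(rv)/.125,np.linalg.norm(d)/41.7),1)); return np.array(p),R
E
cat > g.py <<'E'
from h import *
C=np.array([478,275,49.]);R=tool(-75,15,0);Z=R.apply([0,0,1])
E
python3 - <<'E'
from g import *
s=sensors.state();print(s["ee_pos"].round(1),s["t"])
to("pre",C-110*Z+[0,0,40],R)
q=s["joints"]
for f in(.5,1):
    p0,R0=s["ee_pos"],Ro.from_rotvec(s["orientation"])
    q,e,a=ik(p0+f*(C-110*Z+[0,0,40]-p0),R0*Ro.from_rotvec(f*(R0.inv()*R).as_rotvec()),q);print(q.round(2),e,a)
E
```

```text
[363.7 527.6 287.8] 1.1833
pre rv [ 0.168 -0.969  0.526] d [-119.8    6.3  211.3] rows 8.9
[-1.13  0.83 -0.07  1.28  0.53  1.72 -0.76] 0.0020787731061215355 2.345012851063957e-05
[-1.2   1.15  0.13  1.26  0.64  1.83 -1.04] 0.002384885175354825 1.9906273100679148e-05
```

```bash
python3 -m creep '[[0.02,-0.11,0.06,-13,1,20,1],[0.04,-0.22,0.12,-27,1,47,1],[0.06,-0.33,0.18,-40,2,70,1],[0.08,-0.44,0.24,-53,3,94,1],[0.09,-0.54,0.29,-67,4,117,1],[0.11,-0.65,0.35,-80,4,141,1],[0.13,-0.75,0.41,-93,5,164,1],[0.15,-0.86,0.47,-106,6,188,1],[0.168,-0.969,0.526,-119.8,6.3,211.3,1],[0.168,-0.969,0.526,-119.8,6.3,211.3,1]]' 30
python3 - <<'E'
from g import *
s=sensors.state();print(s["joints"].round(2))
p,r1=to("pre2",C-85*Z,R); to("grasp",C+13*Z,R); to("grasp from pre2",C+13*Z,R,p,r1)
E
```

```text
t: 2.02
ee_pos: [447.4, 363.0, 97.4]
orientation: [1.142, 1.523, -0.938]
force: [-2.9, -5.0, -8.0]
width: 0.998
grasp_force: 0.0
[-1.19  1.21  0.1   1.2   0.66  1.88 -1.03]
pre2 rv [-0.004  0.034  0.025] d [23.1  7.4 16.5] rows 0.7
grasp rv [-0.004  0.034  0.025] d [ 26.4   7.9 114.5] rows 2.8
grasp from pre2 rv [0. 0. 0.] d [ 0.  0. 98.] rows 2.4
```

```bash
python3 -m creep '[[0,0,0,19,0,17,1],[0,0,0,38.6,0,35.4,1],[0,0,0,38.6,0,35.4,1],[0,0,0,38.6,0,35.4,1]]'
python3 - <<'E'
from g import *
to("pre2",C-85*Z,R); to("grasp",C+13*Z,R)
p=eyes.grab_frame("scene");a=cv2.resize(p["frame"][80:220,220:380],(640,560));cv2.imwrite("pics/c.png",a)
E
```

```text
t: 2.35
ee_pos: [456.4, 349.2, 68.7]
orientation: [1.167, 1.536, -0.909]
force: [-0.4, -0.5, 0.2]
width: 1.001
grasp_force: 0.0
pre2 rv [0.002 0.005 0.008] d [-1.   1.6 -5.3] rows 0.1
grasp rv [0.002 0.005 0.008] d [-0.5  1.5 92.7] rows 2.2
```

View pics/c.png

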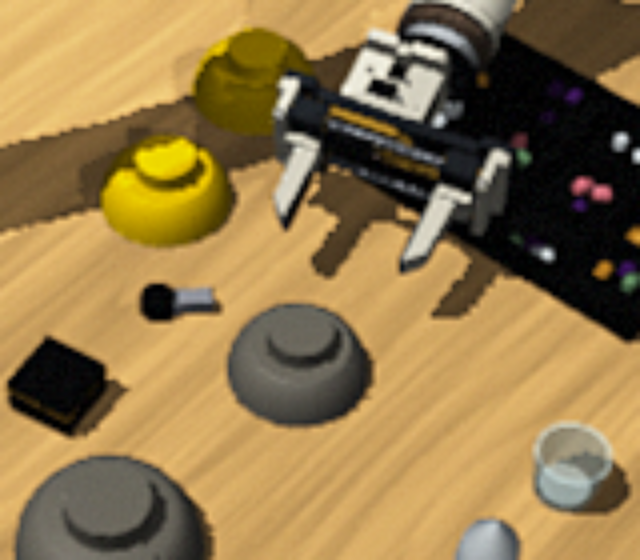

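The crop shows the open gripper at about (390,180), level and aimed at the small bowl at (300,360), with clear space between them. I'll advance.

```bash
python3 -m creep '[[0,0,0,0,0,25,1],[0,0,0,0,0,50,1],[0,0,0,0,0,75,1],[0,0,0,0,0,98,1],[0,0,0,0,0,98,1],[0,0,0,0,0,98,1],[0,0,0,0,0,98,1]]' 30
python3 - <<'E'
from g import *
to("grasp",C+13*Z,R)
p=eyes.grab_frame("scene");w=pts(p)
m=w[(np.hypot(w[...,0]-478,w[...,1]-275)<60)&(w[...,2]>42)&(w[...,2]<52)&(np.abs(p["frame"].astype(int).ptp(2) if hasattr(np.ndarray,'ptp') else np.ptp(p["frame"].astype(int),axis=2))<25)]
print(m.mean(0),len(m))
cv2.imwrite("pics/d.png",cv2.resize(p["frame"][110:220,240:360],(600,550)))
E
```

```text
t: 2.98
ee_pos: [481.7, 260.0, 44.5]
orientation: [1.169, 1.536, -0.904]
force: [-0.0, 1.1, -1.1]
width: 1.002
grasp_force: 0.0
grasp rv [0.004 0.002 0.005] d [-0.3  0.3 -3.1] rows 0.1Traceback (most recent call last):
  File "<stdin>", line 4, in <module>
AttributeError: `ptp` was removed from the ndarray class in NumPy 2.0. Use np.ptp(arr, ...) instead.
```

```bash
python3 -m creep '[[0,0,0,-2.5,0,-1,1],[0,0,0,-2.5,0,-1,0.75],[0,0,0,-2.5,0,-1,0.6],[0,0,0,-2.5,0,-1,0.4],[0,0,0,-2.5,0,-1,0.3],[0,0,0,-2.5,0,-1,0.3],[0,0,0,-2.5,0,-1,0.3],[0,0,0,-2.5,0,-1,0.3]]' 30
python3 - <<'E'
from g import *
p=eyes.grab_frame("scene")
cv2.imwrite("pics/d.png",cv2.resize(p["frame"][110:220,240:360],(600,550)))
E
```

```text
t: 3.7
ee_pos: [481.4, 257.3, 45.1]
orientation: [1.165, 1.533, -0.909]
force: [1.6, 0.3, 0.8]
width: 0.54
grasp_force: 2.5
```

View pics/d.png

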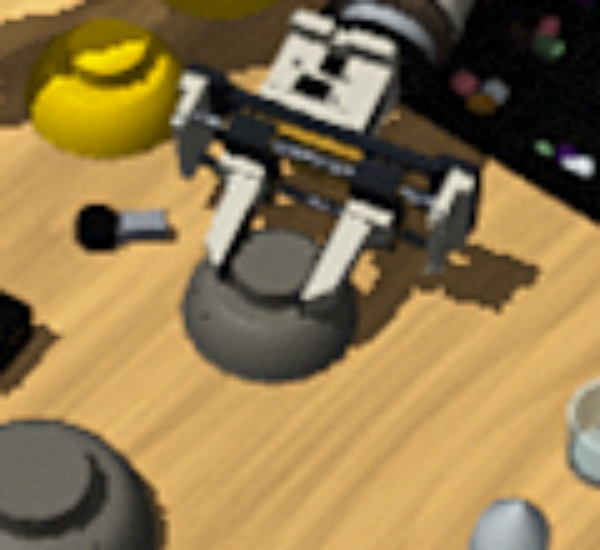

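The picture shows the fingers at (235,215) and (335,255) straddling the foot of the small bowl. The opening of 0.54 is about 50 mm, matching the foot. Next I'll firm up the grip and lift.

```bash
python3 -m creep '[[0,0,0,0,0,0,0.3],[0,0,0,0,0,0,0.3],[0,0,0,-10,0,-2.6,0.3],[0,0,0,-29,0,-8,0.3],[0,0,0,-58,0,-16,0.3],[0,0,0,-92,0,-25,0.3],[0,0,0,-125,0,-33,0.3],[0,0,0,-150,0,-40,0.3],[0,0,0,-150,0,-40,0.3]]' 35
python3 - <<'E'
from g import *
p=eyes.grab_frame("scene")
cv2.imwrite("pics/e.png",cv2.resize(p["frame"][50:210,200:360],(600,600)))
s=sensors.state();print(s["joints"].round(2))
q=s["joints"];p0=s["ee_pos"];R0=Ro.from_rotvec(s["orientation"])
# mid: (560,20,260) heading -90, roll half about tool z; then place
Rm=tool(-90,20,0)
to("mid",[540,20,230],Rm)
for P,RR in(([510,150,230],tool(-83,18)),([540,20,230],Rm),([540,-60,230],Rm*Ro.from_rotvec([0,0,-1.57])),([530,-160,200],tool(-95,28,1)),([510,-276,120],tool(-105,28,1)),([510,-276,30],tool(-105,28,1))):
    q,e,a=ik(np.array(P),RR,q);print(q.round(2),round(e,1),round(a,3))
E
```

```text
t: 4.5
ee_pos: [483.4, 260.0, 206.4]
orientation: [1.172, 1.532, -0.901]
force: [0.8, 0.7, -2.3]
width: 0.534
grasp_force: 35.0
[-1.12  0.93  0.14  1.5   0.74  1.76 -1.  ]
mid rv [0.253 0.09  0.081] d [-88.7  -7.7 231.3] rows 5.9
[-0.97  0.85  0.18  1.64  0.73  1.63 -1.02] 0.0 0.0
[-0.79  0.81  0.24  1.73  0.77  1.51 -0.99] 0.0 0.0
[-0.52  0.76 -0.05  1.85  0.95  1.55  0.43] 0.0 0.0
[-0.15  0.71 -0.3   1.93  1.05  1.5   1.95] 0.0 0.0
[ 0.01  0.84 -0.22  1.92  1.11  1.39  1.88] 0.0 0.0
[ 0.    0.99 -0.19  1.92  1.16  1.33  1.75] 0.0 0.0
```

View pics/e.png

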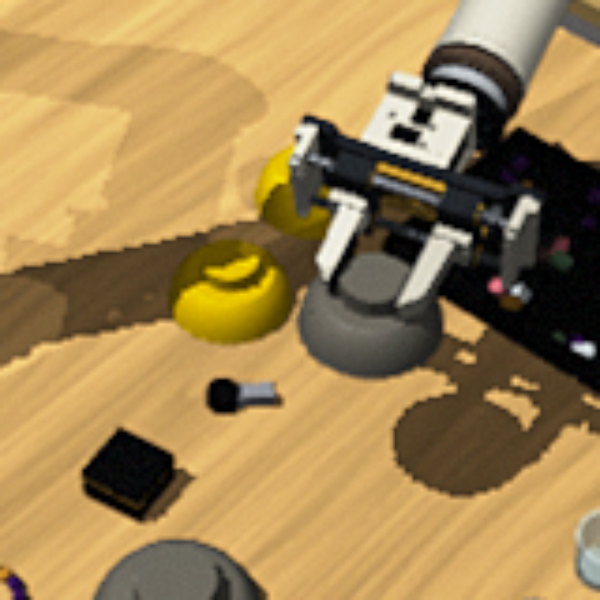

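The bowl at (370,320) is off the bench, gripped at 35 N and untilted. Next I'll travel over the bench.

```bash
python3 -m creep '[[0.03,0.01,0.01,-11,-1,29,0.3],[0.06,0.02,0.02,-22,-2,58,0.3],[0.1,0.03,0.03,-34,-3,88,0.3],[0.13,0.05,0.04,-45,-4,117,0.3],[0.16,0.06,0.05,-56,-5,146,0.3],[0.19,0.07,0.06,-67,-6,175,0.3],[0.22,0.08,0.07,-78,-7,204,0.3],[0.253,0.09,0.081,-88.7,-7.7,231.3,0.3],[0.253,0.09,0.081,-88.7,-7.7,231.3,0.3]]'
python3 -m creep '[[0,0,-0.12,0,0,0,0.3],[0,0,-0.24,0,0,0,0.3],[0,0,-0.36,0,0,0,0.3],[0,0,-0.48,0,0,0,0.3],[0,0,-0.6,0,0,0,0.3],[0,0,-0.72,0,0,0,0.3],[0,0,-0.84,0,0,0,0.3],[0,0,-0.96,0,0,0,0.3],[0,0,-1.08,0,0,0,0.3],[0,0,-1.2,0,0,0,0.3]]'
python3 - <<'E'
from g import *
print(sensors.state()["joints"].round(2))
E
```

```text
t: 5.3
ee_pos: [539.7, 10.6, 230.1]
orientation: [1.464, 1.448, -1.038]
force: [1.0, -1.6, -1.5]
width: 0.533
grasp_force: 35.0
t: 6.13
ee_pos: [538.7, 19.3, 226.7]
orientation: [0.432, 2.374, -1.673]
force: [1.1, -0.8, -2.0]
width: 0.534
grasp_force: 35.0
[-0.66  0.76  0.04  1.69  0.85  1.65  0.2 ]
```

```bash
python3 -m creep '[[0,0,-0.12,0,0,0,0.3],[0,0,-0.24,0,0,0,0.3],[0,0,-0.36,0,0,0,0.3],[0,0,-0.48,0,0,0,0.3],[0,0,-0.6,0,0,0,0.3],[0,0,-0.72,0,0,0,0.3],[0,0,-0.84,0,0,0,0.3],[0,0,-0.96,0,0,0,0.3],[0,0,-1.08,0,0,0,0.3],[0,0,-1.2,0,0,0,0.3]]'
python3 -m creep '[[0,0,-0.12,0,0,0,0.3],[0,0,-0.24,0,0,0,0.3],[0,0,-0.36,0,0,0,0.3],[0,0,-0.48,0,0,0,0.3],[0,0,-0.6,0,0,0,0.3],[0,0,-0.72,0,0,0,0.3],[0,0,-0.742,0,0,0,0.3],[0,0,-0.742,0,0,0,0.3],[0,0,-0.742,0,0,0,0.3]]'
python3 - <<'E'
from g import *
s=sensors.state();print(s["joints"].round(2))
P=np.array([510.6,-276.3,0]);R2=tool(-105,28,1);z=R2.apply([0,0,1])
p,r1=to("above",P+[0,0,110]+14*z,R2)
E
```

```text
t: 6.97
ee_pos: [538.7, 19.3, 226.7]
orientation: [0.915, -2.048, 1.441]
force: [-0.1, 0.1, -2.4]
width: 0.528
grasp_force: 35.0
t: 7.72
ee_pos: [539.1, 19.1, 227.4]
orientation: [1.458, -1.456, 1.024]
force: [0.0, 0.2, -3.5]
width: 0.533
grasp_force: 35.0
[-0.44  0.78 -0.26  1.68  0.97  1.78  2.03]
above rv [-0.238 -0.145  0.108] d [-13.3  31.3 331.2] rows 8.0
```

```bash
python3 -m creep '[[-0.03,-0.02,0.01,-1,3,35,0.3],[-0.06,-0.04,0.03,-3,7,74,0.3],[-0.09,-0.055,0.04,-5,11,112,0.3],[-0.12,-0.07,0.05,-6,14,150,0.3],[-0.15,-0.09,0.07,-8,18,188,0.3],[-0.18,-0.11,0.08,-9,21,226,0.3],[-0.2,-0.125,0.09,-11,25,264,0.3],[-0.22,-0.135,0.1,-12,28,300,0.3],[-0.238,-0.145,0.108,-13.3,31.3,331.2,0.3],[-0.238,-0.145,0.108,-13.3,31.3,331.2,0.3]]'
python3 -m creep '[[0,0,0,0,0,0,0.3],[0,0,0,0,0,0,0.3]]'
python3 - <<'E'
from g import *
s=sensors.state();print(s["joints"].round(2),s["ee_pos"].round(1))
P=np.array([510.6,-276.3,0]);R2=tool(-105,28,1);z=R2.apply([0,0,1])
to("low",P+[0,0,50]+14*z,R2); to("contact",P+[0,0,23]+14*z,R2)
p=eyes.grab_frame("scene");w=pts(p)
K=np.array(p["mtx"]);u,_=cv2.projectPoints(s["ee_pos"].reshape(1,3),np.array(p["rvec"],float),np.array(p["tvec"],float),K,None);u,v=u.ravel().astype(int);print(u,v)
cv2.imwrite("pics/f.png",cv2.resize(p["frame"][v-80:v+80,max(0,u-80):u+80],(600,600)))
# bowl axis: grey points fit — rim circle plane
fr=p["frame"].astype(int);g=(np.ptp(fr,axis=2)<25)&(fr.max(2)>40)&(np.linalg.norm(w-s["ee_pos"],axis=2)<75)&(w[...,2]>20)
m=w[g];print(len(m),m.min(0).round(),m.max(0).round())
E
```

```text
t: 8.55
ee_pos: [503.5, -296.6, 104.3]
orientation: [1.3, -1.714, 0.787]
force: [-0.6, -1.2, -1.4]
width: 0.529
grasp_force: 35.0
t: 8.72
ee_pos: [507.8, -287.7, 103.9]
orientation: [1.316, -1.713, 0.79]
force: [1.0, 0.4, -2.7]
width: 0.534
grasp_force: 35.0
[-0.01  0.82 -0.1   1.83  1.09  1.35  2.02] [ 507.8 -287.7  103.9]
low rv [-0.     0.001  0.001] d [-53.    0.2  29. ] rows 1.4
contact rv [-0.     0.001  0.001] d [-76.9   0.2  41.7] rows 2.1
151 293
1444 [ 451. -343.  100.] [ 564. -227.  168.]
```

View pics/f.png

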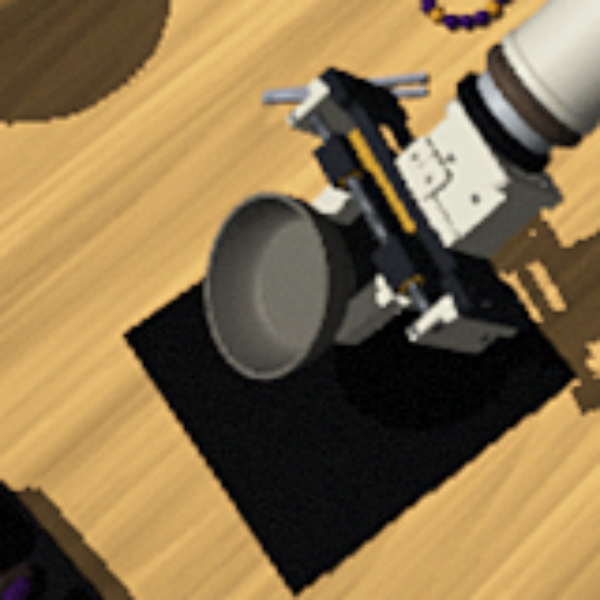

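The picture shows the bowl held mouth-up and leaning forward over the pad, with its rim centre near (268,288). I'll measure its actual tilt before lowering.

```bash
cat > tilt.py <<'E'
from g import *
s=sensors.state();print(s["ee_pos"].round(1),s["force"].round(1))
z=Ro.from_rotvec(s["orientation"]).apply([0,0,1])
for n in("scene","top"):
    p=eyes.grab_frame(n);w=pts(p)
    o=[o for o in finder.outline_of("bowl",p) if np.nanmedian(np.linalg.norm(w[o["mask"]]-s["ee_pos"],axis=1))<110]
    if not o: print(n,"none");continue
    m=w[o[0]["mask"]];m=m[~np.isnan(m[:,0])];m=m[np.linalg.norm(m-s["ee_pos"],axis=1)<110]
    # model fit: outer profile of bowl (r,h) and rim; fit axis + foot centre to robust distance to surface (thin shell)
    prof=np.array([[0,0],[25,0],[25,14],[38,16],[46,23],[52,35],[55,50],[52,50],[47,33],[40,23],[25,17.5],[0,17]],float)
    t=np.linspace(0,1,30);pp=np.concatenate([a+(b-a)*t[:,None] for a,b in zip(prof[:-1],prof[1:])])
    from scipy.spatial import cKDTree
    T=cKDTree(pp)
    def ax(x):
        a=np.array([np.cos(x[1])*np.sin(x[0]),np.sin(x[1])*np.sin(x[0]),np.cos(x[0])]);return a
    def f(x):
        a=ax(x);d=m-x[2:5];h=d@a;r=np.sqrt(np.maximum((d*d).sum(1)-h*h,0));return T.query(np.c_[r,h])[0]
    c0=s["ee_pos"]-14*z
    b=min((least_squares(f,np.r_[t0,np.arctan2(z[1],z[0]),c0],loss="soft_l1",f_scale=2,x_scale=[.1,.1,5,5,5],diff_step=1e-3) for t0 in(.5,.8,1.1)),key=lambda b:b.cost)
    print(n,len(m),"tilt",np.degrees(b.x[0]).round(1),"az",np.degrees(b.x[1]).round(1),"foot",b.x[2:].round(1),"exp",c0.round(1),"med",np.median(b.fun).round(2))
E
python3 tilt.py
```

```text
[ 508.4 -286.7  103.9] [ 0.5  1.  -2.9]
scene 1544 tilt 42.3 az -106.8 foot [ 514.8 -271.5  115.1] exp [ 511.6 -274.8  110.5] med 0.99
top 1025 tilt 42.0 az -107.2 foot [ 514.  -272.   115.5] exp [ 511.6 -274.8  110.5] med 0.99
```

```bash
python3 -m creep '[[0,0,0,-18,0,9.4,0.3],[0,0,0,-35,0,19,0.3],[0,0,0,-53,0,28,0.3],[0,0,0,-66,0,35,0.3],[0,0,0,-66,0,35,0.3],[0,0,0,-66,0,35,0.3]]'
python3 -m creep '[[0,0,0,-0.9,0,0.5,0.3],[0,0,0,-1.8,0,0.9,0.3],[0,0,0,-2.6,0,1.4,0.3],[0,0,0,-3.5,0,1.9,0.3],[0,0,0,-4.4,0,2.3,0.3],[0,0,0,-4.4,0,2.3,0.3]]'
python3 -m creep '[[0,0,0,-0.9,0,0.5,0.3],[0,0,0,-1.8,0,0.9,0.3],[0,0,0,-2.6,0,1.4,0.3],[0,0,0,-2.6,0,1.4,0.3]]'
```

```text
t: 9.47
ee_pos: [507.6, -287.5, 29.2]
orientation: [1.318, -1.71, 0.789]
force: [0.2, -0.4, -0.8]
width: 0.533
grasp_force: 35.0
t: 9.97
ee_pos: [507.8, -288.1, 24.7]
orientation: [1.316, -1.712, 0.79]
force: [-0.5, -0.2, -2.9]
width: 0.534
grasp_force: 35.0
t: 10.3
ee_pos: [507.6, -288.1, 21.3]
orientation: [1.317, -1.712, 0.789]
force: [-0.5, -0.7, -1.9]
width: 0.529
grasp_force: 35.0
```

```bash
python3 -m creep '[[0,0,0,-0.9,0,0.5,0.3],[0,0,0,-1.8,0,0.9,0.3],[0,0,0,-2.6,0,1.4,0.3],[0,0,0,-2.6,0,1.4,0.3]]'
python3 -m creep '[[0,0,0,-0.9,0,0.5,0.3],[0,0,0,-1.8,0,0.9,0.3],[0,0,0,-1.8,0,0.9,0.3]]'
python3 tilt.py
```

```text
t: 10.63
ee_pos: [507.6, -288.1, 18.4]
orientation: [1.317, -1.712, 0.789]
force: [0.1, -0.4, -2.5]
width: 0.531
grasp_force: 35.0
t: 10.88
ee_pos: [507.7, -288.0, 16.4]
orientation: [1.317, -1.712, 0.789]
force: [-0.1, -0.3, -2.6]
width: 0.53
grasp_force: 35.0
[ 507.7 -288.    16.4] [-0.1 -0.3 -2.6]
scene 1357 tilt 44.0 az -108.4 foot [ 514.7 -271.5   29. ] exp [ 510.8 -276.1   23. ] med 1.0
top 882 tilt 42.4 az -107.6 foot [ 513.4 -273.6   28.6] exp [ 510.8 -276.1   23. ] med 1.08
```

```bash
python3 -m creep '[[0,0,0,-0.9,0,0.5,0.3],[0,0,0,-1.8,0,0.9,0.3],[0,0,0,-1.8,0,0.9,0.3]]'
python3 -m creep '[[0,0,0,-0.9,0,0.5,0.3],[0,0,0,-1.3,0,0.7,0.3],[0,0,0,-1.3,0,0.7,0.3]]'
```

```text
t: 11.33
ee_pos: [507.8, -288.2, 15.1]
orientation: [1.316, -1.711, 0.79]
force: [0.1, 0.1, 1.0]
width: 0.534
grasp_force: 36.6
t: 11.58
ee_pos: [507.9, -288.3, 14.6]
orientation: [1.314, -1.71, 0.791]
force: [-0.1, 1.7, 6.7]
width: 0.535
grasp_force: 39.4
```

```bash
python3 tilt.py; python3 - <<'E'
from g import *
p=eyes.grab_frame("scene");q=eyes.grab_frame("top")
a=cv2.resize(p["frame"][270:370,90:220],(520,400));b=cv2.resize(q["frame"][150:225,345:425],(280,262))
c=np.zeros((400,800,3),np.uint8);c[:,:520]=a;c[:262,520:]=b
c=np.clip(c.astype(int)*2,0,255).astype(np.uint8);cv2.imwrite("pics/g.png",c)
E
```

```text
[ 507.9 -288.3   14.6] [-0.1  1.7  6.7]
scene 1333 tilt 42.5 az -106.8 foot [ 514.2 -272.9   26.2] exp [ 511.1 -276.4   21.2] med 1.01
top none
```

View pics/g.png

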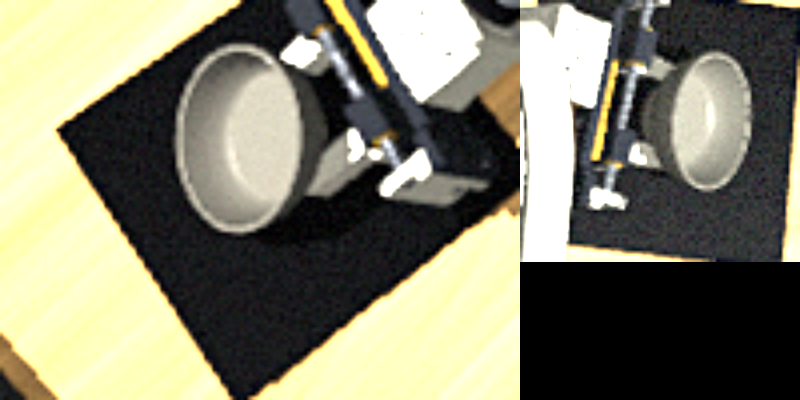

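The bowl at (240,140) leans about 43° with its foot edge on the pad. The measured height agrees with foot contact, and this is inside the range from which it tips back onto its foot. I'll ease the load and open.

```bash
python3 -m creep '[[0,0,0,0.9,0,-0.5,0.53],[0,0,0,0.9,0,-0.5,0.6],[0,0,0,0.9,0,-0.5,0.7],[0,0,0,0.9,0,-0.5,0.85],[0,0,0,0.9,0,-0.5,1],[0,0,0,0.9,0,-0.5,1],[0,0,0,0.9,0,-0.5,1]]'
python3 tilt.py
```

```text
t: 12.47
ee_pos: [507.6, -288.6, 14.8]
orientation: [1.315, -1.711, 0.79]
force: [0.3, 0.6, 6.8]
width: 0.91
grasp_force: 3.2
[ 507.6 -288.6   14.8] [0.3 0.6 6.8]
scene 1491 tilt 17.4 az -110.7 foot [ 514.4 -275.8   15.4] exp [ 510.8 -276.6   21.4] med 1.04
top 1062 tilt 17.1 az -111.1 foot [ 512.  -274.8   15.9] exp [ 510.8 -276.6   21.4] med 1.2
```

The bowl has rocked to 17° from upright and rests on the gripper. I'll back off slowly and level so that it settles.

```bash
python3 -m creep '[[0,0,0,-0.5,0,-3.2,1],[0,0,0,-1.5,0,-5,1],[0,0,0,-3,0,-8,1],[0,0,0,-5,0,-12,1],[0,0,0,-7,0,-16,1],[0,0,0,-9,0,-19,1],[0,0,0,-11,0,-23,1],[0,0,0,-13,0,-27,1]]'
python3 tilt.py
```

```text
t: 13.33
ee_pos: [515.5, -258.6, 15.2]
orientation: [1.317, -1.712, 0.789]
force: [-1.5, -1.6, 0.8]
width: 1.001
grasp_force: 2.5
[ 515.5 -258.6   15.2] [-1.5 -1.6  0.8]
scene 1521 tilt 7.3 az -110.2 foot [ 520.4 -247.4   11.9] exp [ 518.7 -246.6   21.8] med 1.12
top 1056 tilt 8.7 az -110.7 foot [ 520.7 -247.1   11.9] exp [ 518.7 -246.6   21.8] med 1.24
```

The bowl is nearly level at 8°, but it was dragged back about 27 mm. I'll try a short, brisk withdrawal to break contact.

```bash
python3 -m creep '[[0,0,0,-9,0,-18,1],[0,0,0,-9,0,-18,1]]'
python3 tilt.py
```

```text
t: 13.7
ee_pos: [522.1, -235.7, 15.1]
orientation: [1.321, -1.713, 0.789]
force: [-1.2, 1.6, 2.8]
width: 1.001
grasp_force: 1.3
[ 522.1 -235.7   15.1] [-1.2  1.6  2.8]
scene 1531 tilt 3.5 az -155.6 foot [ 524.6 -239.     8.7] exp [ 525.3 -223.8   21.7] med 1.08
top 1181 tilt 1.6 az -129.9 foot [ 523.1 -239.6    8.5] exp [ 525.3 -223.8   21.7] med 1.2
```

```bash
python3 -m creep '[[0,0,0,-10,0,-20,1],[0,0,0,-21,0,-42,1],[0,0,0,-36,0,-70,1],[0,0,0,-42,0,-82,1],[0,0,0,-42,0,-82,1],[0,0,0,0,0,-105,1],[0,0,0,40,0,-126,1],[0,0,0,60,0,-136,1],[0,0,0,60,0,-136,1],[0,0,0,60,0,-136,1]]'
sed -i 's/<110\]/<300]/;s/<110]$/<300]/' tilt.py; python3 - <<'E'
from g import *
for n in("scene","top"):
    p=eyes.grab_frame(n);w=pts(p)
    for o in finder.outline_of("bowl",p)+finder.outline_of("large_bowl",p)[:1]:
        m=w[o["mask"]];m=m[~np.isnan(m[:,0])];print(n,round(o["conf"],2),np.round(np.percentile(m,[2,50,98],axis=0)).tolist(),p["frame"][o["mask"]].mean(0).round())
    if n=="scene":cv2.imwrite("pics/h.png",cv2.resize(p["frame"][130:380,70:330],(624,600)))
print(sensors.state()["t"])
E
```

```text
t: 14.73
ee_pos: [545.1, -152.7, 134.4]
orientation: [1.314, -1.716, 0.792]
force: [-0.5, 0.5, -0.3]
width: 1.001
grasp_force: 0.0
scene 0.97 [[659.0, -114.0, -1.0], [712.0, -74.0, 31.0], [754.0, -23.0, 51.0]] [  4. 148. 177.]
scene 0.9 [[238.0, 292.0, -0.0], [295.0, 322.0, 29.0], [334.0, 354.0, 52.0]] [  3. 163. 192.]
scene 0.79 [[471.0, -288.0, 22.0], [512.0, -237.0, 29.0], [572.0, -190.0, 57.0]] [79. 87. 90.]
scene 0.74 [[414.0, -23.0, 7.0], [456.0, 50.0, 44.0], [556.0, 105.0, 229.0]] [100. 111. 114.]
top 0.89 [[207.0, 441.0, 8.0], [255.0, 481.0, 32.0], [301.0, 532.0, 53.0]] [  0. 190. 211.]
top 0.81 [[671.0, -106.0, 8.0], [707.0, -55.0, 34.0], [746.0, -13.0, 57.0]] [  3. 143. 166.]
top 0.73 [[234.0, 291.0, -1.0], [282.0, 337.0, 32.0], [331.0, 390.0, 54.0]] [  5. 176. 199.]
top 0.65 [[472.0, -290.0, 20.0], [524.0, -246.0, 29.0], [569.0, -193.0, 57.0]] [ 94. 103. 105.]
top 0.61 [[442.0, 109.0, -1.0], [472.0, 118.0, 29.0], [501.0, 129.0, 43.0]] [65. 75. 79.]
15.0333
```

View pics/h.png

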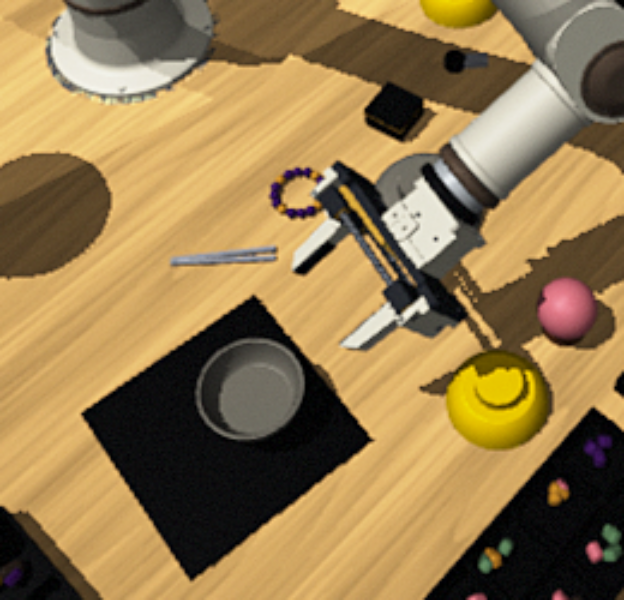

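The bowl at (250,390) stands mouth-up on the pad. The yellow look-alike at (500,400) may read differently from the first measurement, so I'm checking it precisely against the initial picture.

```bash
python3 - <<'E'
from g import *
a=cv2.imread("pics/a.png")
for n,ox in(("scene",0),("top",400)):
    p=eyes.grab_frame(n);w=pts(p)
    for nm,c in(("yel",(690,-70)),("yel2",(282,337)),("yel3",(254,481)),("large",(480,62)),("bowl",(523,-240))):
        m=w[(np.hypot(w[...,0]-c[0],w[...,1]-c[1])<65)&(w[...,2]>(54 if nm=="large" else 44))&(w[...,2]<70)]
        print(n,nm,len(m),m.mean(0).round(1) if len(m) else'')
    def yc(im):
        h=cv2.cvtColor(im,cv2.COLOR_BGR2HSV);k=cv2.inRange(h,(22,150,60),(35,255,255))
        _,_,st,ce=cv2.connectedComponentsWithStats(k);return [(ce[i].round(1).tolist(),st[i].tolist()) for i in range(1,len(st)) if st[i,4]>80]
    print("now",yc(cv2.resize(p["frame"],(400,300))));print("start",yc(a[:,ox:ox+400]))
E
```

```text
scene yel 307 [702.4 -63.3  48.8]
scene yel2 116 [281.5 337.7  48.9]
scene yel3 0 
scene large 138 [465.6  58.7  61.3]
scene bowl 362 [ 513.9 -236.6   52.3]
now [([202.1, 100.4], [191, 88, 25, 23, 377]), ([216.1, 231.5], [200, 215, 33, 33, 845])]
start [([221.1, 78.2], [209, 68, 25, 21, 402]), ([203.7, 99.7], [191, 89, 26, 22, 435]), ([209.8, 232.6], [194, 216, 33, 33, 855])]
top yel 223 [700.8 -63.5  49.7]
top yel2 257 [280.9 342.3  49.3]
top yel3 258 [252.6 489.8  49.4]
top large 0 
top bowl 267 [ 524.8 -247.2   52.9]
now [([239.4, 91.0], [226, 81, 30, 21, 425]), ([132.5, 210.5], [118, 196, 30, 30, 717]), ([91.8, 219.3], [77, 205, 30, 30, 724])]
start [([245.2, 98.1], [231, 84, 29, 29, 658]), ([132.5, 210.5], [118, 196, 30, 30, 719]), ([91.9, 219.3], [77, 205, 30, 30, 723])]
```

The yellow look-alike has been shoved: its scene blob went from (209.8,232.6) to (216.1,231.5) in the half-scale picture. My low retreat must have brushed it with the gripper body. I'll work out the displacement and push it back.

```bash
python3 - <<'E'
from g import *
p=eyes.grab_frame("scene");K=np.array(p["mtx"]);R_=cv2.Rodrigues(np.array(p["rvec"],float))[0];t=np.ravel(p["tvec"])
def plane(u,z=25.):
    d=R_.T@np.linalg.inv(K)@np.r_[u,1];c=-R_.T@t;return c+d*(z-c[2])/d[2]
sc=np.array([1.28,1.28])
n=plane(np.array([216.1,231.5])*sc);o=plane(np.array([209.8,232.6])*sc)
print("now",n.round(1),"orig",o.round(1),"shift back",(o-n).round(1))
s=sensors.state();q=s["joints"];print(q.round(2),s["ee_pos"].round(1))
now=np.array([701.5,-63.4,0]);dlt=(o-n)*[1,1,0];u=dlt/np.linalg.norm(dlt);hd=np.degrees(np.arctan2(u[1],u[0]));print("dir",hd,np.linalg.norm(dlt))
for fl in(0,1):
    RR=tool(hd,89.9,fl);q1,e,a=ik(now-85*u+[0,0,22],RR,q);print(fl,q1.round(2),round(e,1),a.round(3))
    to("over",now-85*u+[0,0,170],RR)
E
```

```text
now [706.6 -70.9  25. ] orig [694.2 -87.1  25. ] shift back [-12.4 -16.3   0. ]
[-0.15  0.84 -0.19  1.69  0.95  1.55  2.03] [ 544.1 -150.9  131.9]
dir -127.28571731114423 20.43479410026541Traceback (most recent call last):
  File "<stdin>", line 11, in <module>
AttributeError: 'float' object has no attribute 'round'
```

```bash
cat >> g.py <<'E'
now=np.array([701.5,-63.4,0]);u=np.array([-12.4,-16.3,0])/20.43;hd=-127.3
E
python3 - <<'E'
from g import *
s=sensors.state();q=s["joints"]
for fl in(0,1):
    RR=tool(hd,89.9,fl);q1,e,a=ik(now-75*u+[0,0,26],RR,q);print(fl,q1.round(2),round(e,1),round(float(a),3))
    to("over",now-75*u+[0,0,180],RR)
E
```

```text
0 [ 0.01  0.71 -0.01  2.14  3.07  0.2   2.56] 59.4 0.484
over rv [ 1.437 -0.282 -2.394] d [ -48.3 -158.  -194.7] rows 22.4
1 [ 0.31  0.86 -0.57  1.5   0.53  0.94  2.07] 0.0 0.0
over rv [-0.209 -1.067  0.353] d [ -48.3 -158.  -194.7] rows 9.1
```

```bash
python3 -m creep '[[-0.02,-0.11,0.03,-5,-16,-25,1],[-0.04,-0.21,0.07,-10,-32,-45,0.6],[-0.06,-0.32,0.1,-15,-48,-65,0.2],[-0.08,-0.43,0.14,-19,-63,-82,0],[-0.1,-0.53,0.18,-24,-79,-100,0],[-0.13,-0.64,0.21,-29,-95,-119,0],[-0.15,-0.75,0.25,-34,-110,-138,0],[-0.17,-0.85,0.28,-39,-126,-156,0],[-0.19,-0.96,0.32,-44,-142,-175,0],[-0.209,-1.067,0.353,-48.3,-158,-194.7,0]]' 10
python3 -m creep '[[0,0,0,0,0,0,0],[0,0,0,0,0,0,0],[0,0,0,0,0,0,0]]'
python3 - <<'E'
from g import *
s=sensors.state();print(s["joints"].round(2),s["ee_pos"].round(1))
RR=tool(hd,89.9,1)
to("down",now-75*u+[0,0,26],RR)
Ri=RR.inv();print("push unit",Ri.apply(u).round(3))
for n in("scene","top"):
    w=pts(eyes.grab_frame(n));d=np.hypot(w[...,0]-690,w[...,1]-35)
    m=w[(d<70)&(w[...,2]>8)&(w[...,2]<90)];print(n,len(m),np.percentile(m,[1,99],axis=0).round().tolist() if len(m) else'')
E
```

```text
t: 16.02
ee_pos: [748.8, -3.2, 182.1]
orientation: [-1.389, 2.813, 0.001]
force: [0.3, -0.1, -0.7]
width: 0.394
grasp_force: 0.0
t: 16.27
ee_pos: [745.7, -3.5, 179.9]
orientation: [1.394, -2.81, 0.003]
force: [-0.7, 0.1, -0.2]
width: 0.181
grasp_force: 0.0
[ 0.25  0.73 -0.48  1.31  0.34  1.19  2.24] [745.7  -3.5 179.9]
down rv [ 0.001 -0.003  0.001] d [ -1.5  -1.2 153.9] rows 3.7
push unit [ 1.002e+00 -1.000e-03  2.000e-03]
scene 282 [[670.0, -33.0, 10.0], [726.0, 51.0, 69.0]]
top 566 [[667.0, -33.0, 11.0], [728.0, 82.0, 77.0]]
```

```bash
python3 -m creep '[[0,0,0,0,0,20,0],[0,0,0,0,0,50,0],[0,0,0,0,0,80,0],[0,0,0,-1,-1,110,0],[0,0,0,-1,-1,135,0],[0,0,0,-1.5,-1,153,0],[0,0,0,-1.5,-1,153,0],[0,0,0,-1.5,-1,153,0]]'
python3 -m creep '[[0,0,0,4,0,0,0],[0,0,0,8,0,0,0],[0,0,0,12,0,0,0],[0,0,0,15,0,0,0],[0,0,0,18,0,0,0],[0,0,0,20,0,0,0],[0,0,0,22,0,0,0],[0,0,0,22,0,0,0]]'
cat > y.py <<'E'
from g import *
sc=np.array([1.28,1.28])
p=eyes.grab_frame("scene");w=pts(p)
h=cv2.cvtColor(cv2.resize(p["frame"],(400,300)),cv2.COLOR_BGR2HSV);k=cv2.inRange(h,(22,150,60),(35,255,255))
_,_,st,ce=cv2.connectedComponentsWithStats(k)
print([(ce[i].round(1).tolist(),st[i].tolist()) for i in range(1,len(st)) if st[i,4]>300],"goal 209.8 232.6 [194 216 33 33 855]")
hs=cv2.cvtColor(p["frame"],cv2.COLOR_BGR2HSV);yel=cv2.inRange(hs,(22,150,60),(35,255,255))>0
m=w[(np.hypot(w[...,0]-690,w[...,1]+70)<70)&(w[...,2]>44)&(w[...,2]<60)&yel];print("foot",len(m),m.mean(0).round(1))
s=sensors.state();print(s["t"],s["ee_pos"].round(1),s["force"].round(1))
E
python3 y.py
```

```text
t: 17.03
ee_pos: [748.0, -2.1, 27.0]
orientation: [1.395, -2.812, 0.001]
force: [0.4, 0.3, 0.8]
width: 0.004
grasp_force: 0.0
t: 17.7
ee_pos: [736.0, -21.0, 28.7]
orientation: [-1.393, 2.815, -0.003]
force: [0.0, 0.5, 0.8]
width: 0.005
grasp_force: 0.7
[([221.0, 78.2], [209, 68, 25, 21, 402]), ([214.4, 231.8], [200, 215, 30, 33, 757])] goal 209.8 232.6 [194 216 33 33 855]
foot 304 [702.2 -63.   48.7]
17.75 [736.  -20.8  28.6] [ 0.8 -1.2  1.6]
```

```bash
python3 -m creep '[[0,0,0,2,0,0,0],[0,0,0,4,0,0,0],[0,0,0,6.5,0,0,0],[0,0,0,9,0,0,0],[0,0,0,11.5,0,0,0],[0,0,0,14,0,0,0],[0,0,0,16,0,0,0],[0,0,0,17,0,0,0],[0,0,0,17,0,0,0]]'
python3 y.py
```

```text
t: 18.5
ee_pos: [725.6, -34.5, 28.5]
orientation: [-1.394, 2.815, -0.003]
force: [1.4, 2.7, 4.0]
width: 0.007
grasp_force: 2.3
[([221.0, 78.2], [209, 68, 25, 21, 402]), ([205.6, 98.0], [193, 88, 24, 22, 339]), ([209.3, 232.7], [195, 216, 29, 33, 742])] goal 209.8 232.6 [194 216 33 33 855]
foot 305 [692.7 -75.9  48.8]
18.55 [725.6 -34.4  28.5] [1.3 1.9 4.3]
```

```bash
python3 -m creep '[[0,0,0,2,0,0,0],[0,0,0,3.5,0,0,0],[0,0,0,3.5,0,0,0],[0,0,0,-2,0,0,0],[0,0,0,-12,0,0,0],[0,0,0,-20,0,-10,0],[0,0,0,-20,0,-45,0],[0,0,0,-20,0,-85,0],[0,0,0,-20,0,-125,0],[0,0,0,-20,0,-165,0]]'
python3 -m creep '[[0,0,0,0,0,-20,0],[0,0,0,0,0,-20,0],[0,0,0,0,0,-20,0]]'
python3 y.py
python3 - <<'E'
from g import *
ps=[eyes.grab_frame(n) for n in("scene","top")]
for n,p in zip(("scene","top"),ps):
    w=pts(p)
    for nm,c in(("large",(480,62)),("bowl",(523,-240))):
        m=w[(np.hypot(w[...,0]-c[0],w[...,1]-c[1])<65)&(w[...,2]>(54 if nm=="large" else 44))&(w[...,2]<70)]
        print(n,nm,len(m),m.mean(0).round(1) if len(m) else'',np.ptp(m,axis=0).round(1) if len(m) else'')
cv2.imwrite("pics/i.png",cv2.resize(np.hstack([p["frame"] for p in ps]),(800,300)))
E
```

```text
t: 19.38
ee_pos: [736.8, -17.4, 194.4]
orientation: [1.394, -2.813, 0.001]
force: [1.1, 0.3, -0.5]
width: 0.005
grasp_force: 0.0
t: 19.63
ee_pos: [738.4, -17.5, 215.3]
orientation: [-1.394, 2.813, -0.005]
force: [0.9, -0.6, -0.6]
width: 0.007
grasp_force: 0.0
[([210.2, 232.2], [194, 216, 34, 33, 864])] goal 209.8 232.6 [194 216 33 33 855]
foot 311 [690.7 -78.2  48.7]
19.6833 [737.1 -17.7 213. ] [-0.5 -0.3 -0.1]
scene large 359 [481.9  61.9  61.1] [64.6 63.  14.3]
scene bowl 370 [ 514.1 -236.3   52.3] [107.7 109.   16.6]
top large 395 [479.5  62.4  61.6] [61.8 58.5 15.1]
top bowl 0
```

View pics/i.png

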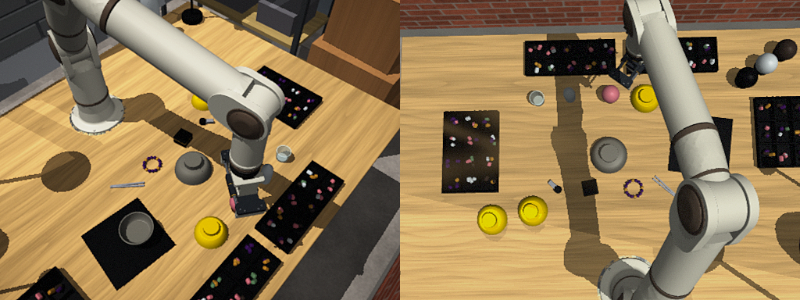

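The picture shows the small bowl mouth-up on the pad at (140,230) and the large bowl unmoved at (193,167). The yellow one at (211,232) is back at its starting pixel, and the arm touches nothing.

```bash
python3 -c "
from plant import r
print(r.job_done())"
```

```text
the job is handed in; nothing more can be done
None
```

The smaller bowl stands mouth-up on its foot on the pad, about 40 mm off centre (it was dragged back as the gripper withdrew), and the larger bowl was not moved; my gripper knocked a yellow look-alike about 20 mm during that retreat, and I pushed it back to within about 2 mm of where it stood before handing in.

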